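# Find the chuck-jaw case that is still loaded and put it away in the rack

### The job

One of the four closed jaw cases on the bench still has its set of steel chuck jaws in it, the other three are empty. Lift them by their grips to tell by the weight which one it is, and put that one away in the empty bay of the plywood rack, pushed in until no part of it sticks out beyond the bay's side panels. Leave the three empty cases standing upright where they were, and do not disturb the other things on the bench and in the rack.

Things in the scene. Friction and masses are not known exactly. Their poses are not given: they have to be found in the camera images.
- case_a: one of four look-alike latched steel cases, 110 (x) x 80 (y) x 42 mm high, on the bench; origin: centre of underside, z up. Grip on the lid: black bar along x, 70 long, 12 wide, from 66 to 78 mm above the underside, centred; 24 mm free below it between legs at x = +-31. Empty it weighs 0.23 to 0.29 kg, loaded 0.57 to 0.84 kg; names do not tell which
- case_b: one of four look-alike latched steel cases, 110 (x) x 80 (y) x 42 mm high, on the bench; origin: centre of underside, z up. Grip on the lid: black bar along x, 70 long, 12 wide, from 66 to 78 mm above the underside, centred; 24 mm free below it between legs at x = +-31. Empty it weighs 0.23 to 0.29 kg, loaded 0.57 to 0.84 kg; names do not tell which
- case_c: one of four look-alike latched steel cases, 110 (x) x 80 (y) x 42 mm high, on the bench; origin: centre of underside, z up. Grip on the lid: black bar along x, 70 long, 12 wide, from 66 to 78 mm above the underside, centred; 24 mm free below it between legs at x = +-31. Empty it weighs 0.23 to 0.29 kg, loaded 0.57 to 0.84 kg; names do not tell which
- case_d: one of four look-alike latched steel cases, 110 (x) x 80 (y) x 42 mm high, on the bench; origin: centre of underside, z up. Grip on the lid: black bar along x, 70 long, 12 wide, from 66 to 78 mm above the underside, centred; 24 mm free below it between legs at x = +-31. Empty it weighs 0.23 to 0.29 kg, loaded 0.57 to 0.84 kg; names do not tell which
- rack: low plywood rack fixed to the bench, two bays side by side, open to its -x; origin: centre of underside of its base board, 260 (x) x 236 (y) x 6 mm. Bare landing board in front of the bays, x = -130 to -12 mm; panels 12 mm thick from x = -12 to +130. Roof: a white wire shelf over x = +8 to +130, underside 96, top 104 mm above the bench. Empty bay at +y (centred on y = +56), chuck in the other
- bay (a point): middle of the empty bay's mouth on top of the base board (z = 6 mm), level with the front edges of its side panels; axes as the rack's, x points into the bay. Bay 100 mm wide and 130 deep inside; a case fits under the roof with 12 mm over its grip, no room for a gripper. Fully in: case centre 55 mm or more past this point
- bay_back (a point): foot of the stop at the back of the empty bay (a lip 30 mm above the bench), middle, on the base board (rack x = +118, y = +56 mm); a case against it has its centre 55 mm in front. Pushing a loaded case along the board takes about 4 to 10 N
- chuck: bystander: steel four-jaw chuck, 86 mm across, 53 mm high, in the rack's other bay (at -y); origin at the centre of its underside
- bowl: bystander: turned wooden bowl, 104 mm across, 48 mm high, among the cases; origin at the centre of its underside
- faceplate: bystander: dark steel faceplate, a disc 90 mm across with a hub, 34 mm high, among the cases; origin at the centre of its underside
- glue: bystander: white bottle with yellow cap, 52 mm across, 130 mm high, at the back; origin at the centre of its underside
- wax: bystander: amber jar with steel lid, 72 mm across, 50 mm high, at the back; origin at the centre of its underside
- live_centre: bystander: steel lathe centre lying at the back, 123 mm long, 25 mm thick; origin on the bench below its middle
There are look-alikes about, which are no part of the job. What is shaped like the case_b but green or pink is not meant. Leave any turquoise look-alike of the case_a alone.

How it is judged:
By the outcome, as a careful person would: the job done as asked, in the order asked, and still so for the second after the job is handed in, with the robot touching nothing.
It also fails if it takes over 72 s, if anything falls off the work surface, if the arm or the gripper's body presses on something with over 40 N, if the wrist force passes 120 N, or if a joint passes its speed limit or range.

### The arm

A 6-joint arm with a two-finger parallel gripper is mounted at the origin on the work surface. World frame = base frame: x ahead of the robot, y to its left, z up, the work surface at z = 0. Lengths are in m, angles in degrees, forces in N, time in s.
With the tool pointing down it reaches from about 0.4 to 0.825 m from the base axis. Payload 7 kg.
Tool frame: the origin (TCP) lies at the centre of the arm's flange, where the gripper is bolted on; the fingertips stand 178 mm ahead of it and the grasp point (between the pads) lies 159 mm ahead of it; x points along the fingers, y is the direction in which the jaws open and shut, and the axes are right-handed (so a half turn about x gives the same grasp; the last joint's range is limited). The gripper opens to 88 mm and grips with 3 to 60 N. Pads are 19 mm wide; open, the fingers measure 130 mm over their backs; the gripper's body (78 mm by 193 mm) begins 47 mm behind the grasp point.
Start: joints at [-49.784, 20.546, 0.682, 0, -70.136, -16.507], TCP at [0.271, -0.618, 0.405] pointing down, gripper open.
Joint ranges: [-176.03, 176.03], [-82.01, 121.73], [-58.28, 71.71], [-173.87, 95.51], [-174.79, -0.11], [-173.66, 173.66]. Speed limits (degrees/s): [136.94, 136.94, 172.46, 180, 180, 180].

### API

Orientations are given as [roll, pitch, yaw] about the fixed x, y, z axes, in that order (R = Rz(yaw) Ry(pitch) Rx(roll)).
In Python, from plant import ctrl gives the robot as it stands. The module is installed in compiled form; this text tells all that it offers.
- The arm moves only by the shell command python3 -m inch 'ROWS'. ROWS is JSON, one flat list of numbers, 7 for each row, row after row: the shift along the tool's x, y, z in m, then the turn, a rotation vector about the tool's x, y, z in degrees, then the finger opening in m, from 0 to 0.0876. In form: [dx, dy, dz, rx, ry, rz, hand, dx, dy, dz, rx, ry, rz, hand, ...]. A call has 1 to 20 rows; each row shifts and turns the pose as measured when the row begins, along the tool's axes as they then stand; what a row does not reach is not made up. A row lasts 1/8 s, in which the tool goes at most 62.5 mm and 10.7 degrees, less where a joint would pass 70% of its speed; a pose out of reach is approached as far as the arm can. A call with a gripper value outside its range is refused whole. The fingers move at their own pace and stop on an object; the grip force is fixed at half the most. Time passes only in rows, so rows that do not move let the fingers close. It gives the time, the measured TCP pose, the force and the opening at its end, in the units of the state.
- ctrl.get_obs(): the state, without advancing time (a new reading comes with each control period).
- ctrl.snapshot(name): name is "scene" or "side" or "wrist"; returns a dict with "color" (400x640x3 uint8, red, green, blue), "depth" (400x640 float32, m along the optical axis (not along the pixel's ray), 0 where there is no reading), "K" (3x3 intrinsics, pixels), "k1" (the pictures are not rectified: a ray, as slopes to the right and down, at radius r is drawn at 1 + k1 r^2 times it, then the intrinsics apply), "position" and "attitude" of the camera in the world; the wrist camera has in their place "hand_eye" (4x4, takes a point from camera to tool coordinates, whose origin is the TCP and whose axes are the tool frame's). Camera axes: x right, y up, looking along -z (the intrinsics and any distortion apply to the point x, -y, -z); pixel columns grow to the right and rows downward; lengths in m; the calibration is good to about 2 mm. A picture is of the moment at which its call begins: read the wrist's pose just before it.
- ctrl.close_job(): hands the job in, once; it reports no verdict.
The state is a dict: "clock": time; "joint_pos": joint angles; "qvel": joint speeds; "tau": joint torques, N m; "tool_pos": TCP position; "orientation": TCP orientation; "force": force on the tool from outside, world axes, zero at the start; "moment": the same for the moment, N m; "opening": finger opening in m.
Only numpy, scipy, OpenCV 4.12 (cv2) and the standard library are available. Lean on these libraries where they do the work, as an engineer would, in place of code of your own. Each camera call takes 0.05 s, during which the arm holds its last target.

## Working session

There is one attempt and no reset: what is moved stays moved. The work goes in short steps, Python scripts to look and compute and a shell command to move; the robot and the scene stay as the last step left them, time stands still between calls to the robot, and variables do not carry over. Pictures are saved under pics/ and viewed, and the job is handed in when it is done.

```bash
mkdir -p pics
cat > h.py <<'E'
import numpy as np, cv2
from scipy.spatial.transform import Rotation as R
from plant import ctrl
def tool():
    o=ctrl.get_obs(); T=np.eye(4); T[:3,:3]=R.from_euler('xyz',o['orientation'],degrees=True).as_matrix(); T[:3,3]=o['tool_pos']; return T
def snap(n):
    T=tool(); s=ctrl.snapshot(n)
    if n=='wrist': s['T']=T@np.array(s['hand_eye'])
    else:
        M=np.eye(4); a=np.array(s['attitude'],float)
        M[:3,:3]=a if a.shape==(3,3) else (R.from_quat(a).as_matrix() if a.size==4 else R.from_euler('xyz',a,degrees=True).as_matrix())
        M[:3,3]=s['position']; s['T']=M
    return s
def save(s,name): cv2.imwrite('pics/'+name+'.png',s['color'][:,:,::-1])
def dirs(s,px):
    px=np.atleast_2d(np.array(px,float)); K=np.array(s['K']); 
    d=(px-[K[0,2],K[1,2]])/[K[0,0],K[1,1]]; u=d.copy()
    for _ in range(20): u=d/(1+s['k1']*(u**2).sum(1,keepdims=True))
    return np.c_[u[:,0],-u[:,1],-np.ones(len(u))]@s['T'][:3,:3].T
def plane(s,px,z):
    D=dirs(s,px); o=s['T'][:3,3]; return o+D*((z-o[2])/D[:,2])[:,None]
def pts(s,px):
    px=np.atleast_2d(px).astype(int); D=dirs(s,px); return s['T'][:3,3]+D*s['depth'][px[:,1],px[:,0]][:,None]
def proj(s,P):
    P=np.atleast_2d(P); C=(P-s['T'][:3,3])@s['T'][:3,:3]; u=np.c_[C[:,0],-C[:,1]]/-C[:,2:]; u=u*(1+s['k1']*(u**2).sum(1,keepdims=True)); K=np.array(s['K']); return u*[K[0,0],K[1,1]]+[K[0,2],K[1,2]]
E
python3 - <<'E'
from h import *
print(ctrl.get_obs())
for n in ['scene','side','wrist']:
    s=snap(n); save(s,n+'0'); print(n,s.get('attitude'),s.get('position'),s['k1'],s['K'],s['T'].round(3).tolist())
E
```

```text
{'clock': 0.0, 'joint_pos': array([-4.97835295e+01,  2.05891030e+01,  6.33712765e-01, -1.78865350e-02,
       -7.01355693e+01, -1.65070080e+01]), 'qvel': array([ 0.01387091, -0.10746127, -0.08062902, -0.02988197,  0.02538448,
       -0.03582889]), 'tau': array([ 1.86240213e-03, -5.82711303e+01,  2.93054670e+01,  6.99728921e+00,
        6.53704628e-03, -1.62275228e-04]), 'tool_pos': array([ 0.27132964, -0.61784963,  0.40375534]), 'orientation': array([ 96.03496886,  89.90749884, 119.73834015]), 'force': array([-0.25817865,  0.12183323,  0.41269413]), 'moment': array([-0.00510574, -0.02717059,  0.03921828]), 'opening': 0.08772582659975411}
scene [40.10970552 -0.25555438 68.39253063] [ 1.19313718 -0.18477303  0.88477517] -0.06892399361300827 [[376.53508756   0.         325.309611  ]
 [  0.         376.53508756 200.07689181]
 [  0.           0.           1.        ]] [[0.368, -0.712, 0.598, 1.193], [0.93, 0.279, -0.24, -0.185], [0.004, 0.644, 0.765, 0.885], [0.0, 0.0, 0.0, 1.0]]
side [  46.95800292   -0.57284071 -168.95569826] [0.36683368 0.96870826 0.89646608] -0.11411719615992272 [[451.59436168   0.         318.56254993]
 [  0.         451.59436168 191.3747401 ]
 [  0.           0.           1.        ]] [[-0.981, 0.138, -0.133, 0.367], [-0.192, -0.668, 0.719, 0.969], [0.01, 0.731, 0.683, 0.896], [0.0, 0.0, 0.0, 1.0]]
wrist None None -0.023182471964877938 [[347.58869296   0.         320.31400184]
 [  0.         347.58869296 198.49316331]
 [  0.           0.           1.        ]] [[-0.402, -0.883, -0.242, 0.206], [0.916, -0.387, -0.109, -0.646], [0.002, -0.266, 0.964, 0.384], [0.0, 0.0, 0.0, 1.0]]
```

View pics/scene0.png

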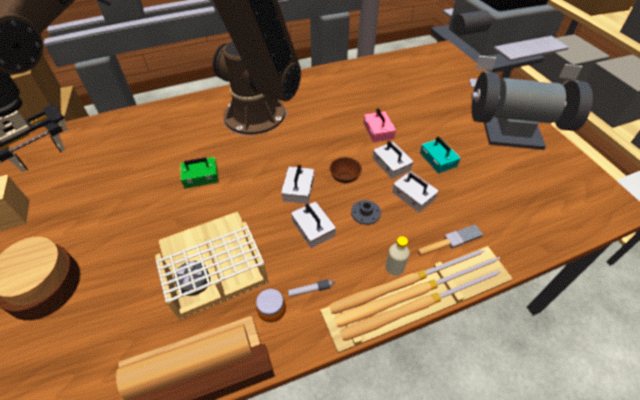

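View pics/side0.png

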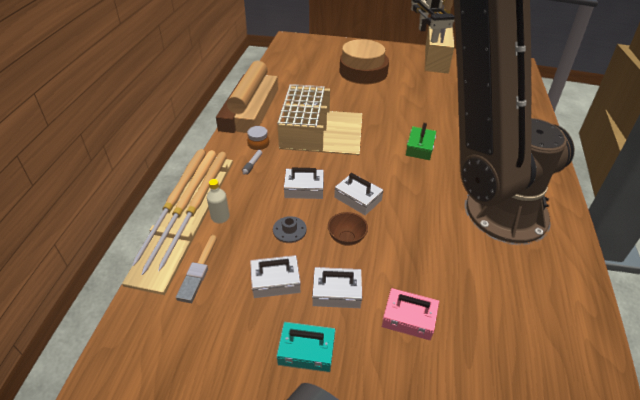

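View pics/wrist0.png

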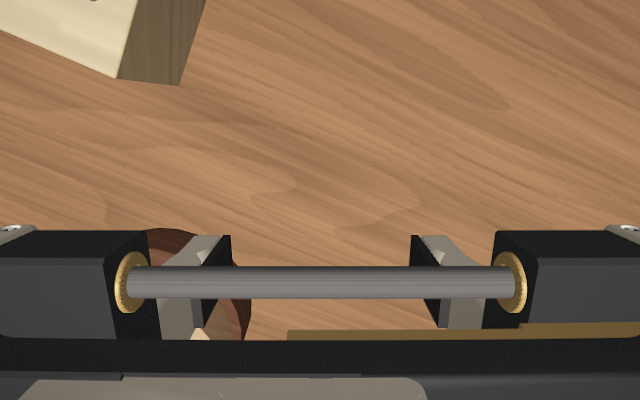

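Scene view: the silver candidates are at about (298,184), (314,224), (393,158) and (415,190). The look-alikes to leave alone are green (199,172), pink (379,125) and turquoise (440,154). The rack is at (210,262), with the chuck in its left bay as seen here; the +y bay looks empty.

Run:
```python
from h import *
vv,uu=np.mgrid[0:400,0:640]; px=np.c_[uu.ravel(),vv.ravel()]
for n in ['scene','side']:
    s=snap(n); P=pts(s,px).reshape(400,640,3); hsv=cv2.cvtColor(s['color'],cv2.COLOR_RGB2HSV)
    ok=(s['depth']>0)&(P[...,0]>0.2)&(P[...,0]<1)&(abs(P[...,1])<0.55)
    lid=ok&(hsv[...,1]<50)&(hsv[...,2]>140)&(abs(P[...,2]-0.042)<0.008)
    bar=ok&(hsv[...,2]<70)&(abs(P[...,2]-0.077)<0.008)
    for nm,m in [('lid',lid),('bar',bar)]:
        m8=m.astype(np.uint8)
        if nm=='lid': m8=cv2.morphologyEx(m8,cv2.MORPH_CLOSE,np.ones((9,9)))
        k,l,st,c=cv2.connectedComponentsWithStats(m8,connectivity=8)
        for i in range(1,k):
            if st[i,4]<(150 if nm=='lid' else 25): continue
            mm=(l==i)&m; q=P[mm]; r=cv2.minAreaRect((q[:,:2]*1000).astype(np.float32))
            b=cv2.boxPoints(r); e=[b[1]-b[0],b[2]-b[1]]; e=max(e,key=np.linalg.norm); yaw=np.degrees(np.arctan2(e[1],e[0]))%180
            print(n,nm,c[i].round(),st[i,4],'ctr',np.round(r[0],1),'size',np.round(r[1],1),'yaw',round(yaw,1),'z',np.median(q[:,2]).round(4))
    # rack: upscale crop
    x=(130,200,300,330) if n=='scene' else (260,70,380,170)
    c=s['color'][x[1]:x[3],x[0]:x[2]]; cv2.imwrite('pics/rack_%s.png'%n,cv2.resize(c,None,fx=4,fy=4,interpolation=cv2.INTER_CUBIC)[:,:,::-1])
    print(snap and s['T'][2,3])
    g=[(285,170,365,245),(370,140,440,212)] if n=='scene' else [(240,160,400,310)]
    for j,x in enumerate(g):
        c=s['color'][x[1]:x[3],x[0]:x[2]]; cv2.imwrite('pics/cases_%s%d.png'%(n,j),cv2.resize(c,None,fx=4,fy=4,interpolation=cv2.INTER_CUBIC)[:,:,::-1])
```

```text
scene lid [405. 173.] 1299 ctr [514.7 352.1] size [266.4 105.1] yaw 2.6 z 0.0397
scene lid [298. 182.] 715 ctr [428.6  31.1] size [ 83.5 113.1] yaw 151.2 z 0.0393
scene lid [313. 221.] 913 ctr [589.1  21.2] size [111.1  82.4] yaw 10.3 z 0.0397
scene lid [463. 272.] 1675 ctr [885.7 327.8] size [ 78.3 201.4] yaw 90.3 z 0.0467
scene lid [190. 276.] 751 ctr [ 641.4 -331. ] size [81.8 88.6] yaw 110.4 z 0.0431
scene lid [269. 301.] 512 ctr [ 782.3 -162. ] size [61.8 61.8] yaw 151.8 z 0.048
scene bar [443. 143.] 53 ctr [472.9 517.2] size [65.  11.6] yaw 2.0 z 0.0745
scene bar [394. 148.] 41 ctr [438.5 354.9] size [66.9  7.5] yaw 6.7 z 0.0745
scene bar [194. 161.] 64 ctr [ 263.1 -249.3] size [64.2 11.7] yaw 80.5 z 0.0748
scene bar [297. 173.] 41 ctr [432.4  31.2] size [ 8.6 63.7] yaw 149.9 z 0.0755
scene bar [418. 180.] 59 ctr [587.2 353.7] size [63.9 12.2] yaw 19.1 z 0.0748
scene bar [312. 213.] 59 ctr [589.6  19.7] size [67.9  8.4] yaw 9.7 z 0.0754
0.8847751741192347
side lid [304. 180.] 656 ctr [585.7  24.8] size [109.9  83.5] yaw 9.8 z 0.0426
side lid [359. 191.] 695 ctr [426.7  33.6] size [ 84.7 111.4] yaw 151.1 z 0.0426
side lid [160. 240.] 1674 ctr [885.4 329. ] size [210.8  82.2] yaw 89.7 z 0.0481
side lid [274. 272.] 1344 ctr [582.2 359.1] size [109.   85.5] yaw 19.7 z 0.043
side lid [337. 283.] 1429 ctr [433.7 359.9] size [109.8  85.4] yaw 7.3 z 0.0432
side bar [423. 130.] 40 ctr [ 257.5 -241.5] size [66.8  8.8] yaw 83.4 z 0.0792
side bar [304. 170.] 95 ctr [585.8  25.1] size [64.7 14.7] yaw 14.9 z 0.077
side bar [360. 180.] 91 ctr [425.4  35.9] size [14.2 65.2] yaw 149.9 z 0.0772
side bar [274. 263.] 128 ctr [581.2 359.1] size [64.1 13. ] yaw 17.4 z 0.0774
side bar [338. 274.] 139 ctr [433.6 362.5] size [65.  11.5] yaw 10.3 z 0.0777
side bar [414. 301.] 149 ctr [262.  399.8] size [11.9 65.1] yaw 173.3 z 0.0778
side bar [306. 334.] 196 ctr [471.4 522.6] size [65.6 11.2] yaw 5.4 z 0.0784
0.896466082316307
```

View pics/rack_scene.png

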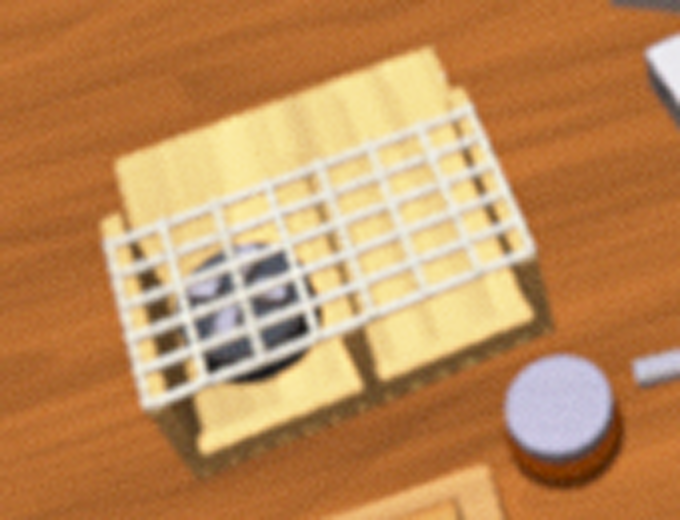

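View pics/rack_side.png

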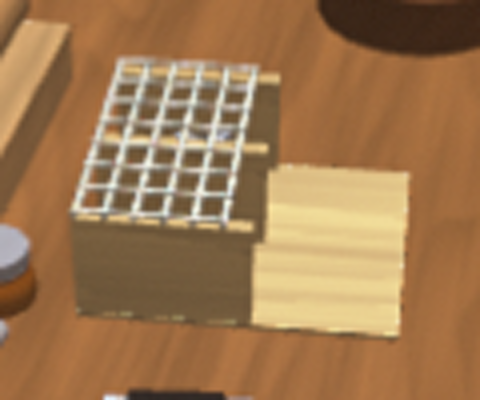

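View pics/cases_side0.png

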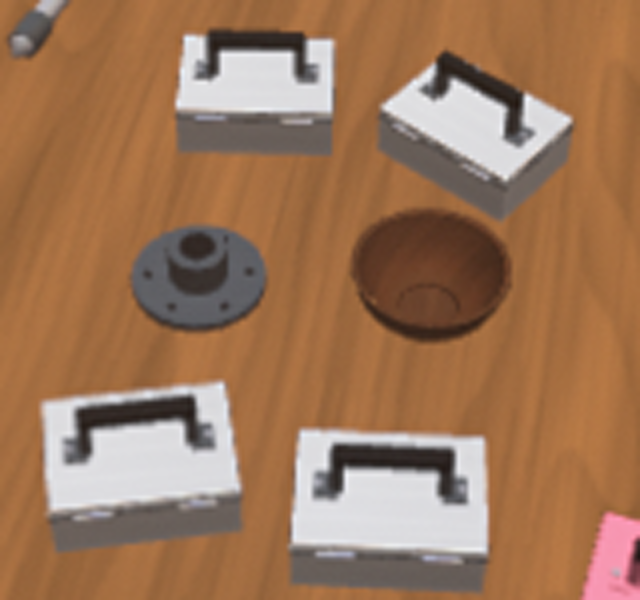

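Side and scene crops: four silver cases with black grips sit around the bowl and faceplate. The bay on the +y side is empty, and the chuck is in the -y bay. Next is the rack pose, from the landing board and roof corners.

Run:
```python
from h import *
s=snap('scene'); f=lambda L:np.array(L)/4+[130,200]
a=plane(s,f([(115,160),(433,48)]),.006); print('scene board',a.round(4).tolist())
r=plane(s,f([(106,243),(470,105),(537,250),(146,408)]),.104); print('roof',r.round(4).tolist())
g=lambda L:np.array(L)/4+[260,70]; d=snap('side')
b=plane(d,g([(410,172),(398,336)]),.006); print('side board',b.round(4).tolist())
r2=plane(d,g([(260,66),(230,222),(73,213),(120,58)]),.104); print('roof side',r2.round(4).tolist())
for e in [a[1]-a[0],r[1]-r[0],r[2]-r[1],r2[1]-r2[0],b[1]-b[0]]: print(np.linalg.norm(e),np.degrees(np.arctan2(e[1],e[0])))
```

```text
scene board [[0.4717, -0.4023, 0.006], [0.4549, -0.1671, 0.006]]
roof [[0.6124, -0.3897, 0.104], [0.5917, -0.1576, 0.104], [0.7108, -0.1466, 0.104], [0.7305, -0.3797, 0.104]]
side board [[0.4656, -0.4035, 0.006], [0.4466, -0.1662, 0.006]]
roof side [[0.6015, -0.3908, 0.104], [0.5813, -0.1545, 0.104], [0.7018, -0.1419, 0.104], [0.7229, -0.3792, 0.104]]
0.23577453781567034 94.08721284703086
0.23297864250075373 95.07649981862997
0.11954749021415602 5.282696258504441
0.23710664365200793 94.87782890314155
0.23813307423101557 94.56758211805611
```

```bash
cat >> h.py <<'E'
def goal(p,jaw,tilt=0,tdir=0):
    """tool shift to p (world TCP) in present axes, and turn to jaw yaw (deg, mod 180), fingers down, tilted forward towards tdir"""
    T=tool(); best=None
    for j in (jaw,jaw+180):
        th,a=np.radians(tilt),np.radians(tdir)
        x=np.array([np.sin(th)*np.cos(a),np.sin(th)*np.sin(a),-np.cos(th)]); y=np.array([np.cos(np.radians(j)),np.sin(np.radians(j)),0]); y-=x*(x@y); y/=np.linalg.norm(y)
        G=np.c_[x,y,np.cross(x,y)]; v=R.from_matrix(T[:3,:3].T@G).as_rotvec(degrees=True)
        if best is None or np.linalg.norm(v)<np.linalg.norm(best[0]): best=(v,G)
    v,G=best; o=ctrl.get_obs()
    d=np.array(p)-T[:3,3]
    print('t',round(o['clock'],2),'tcp',T[:3,3].round(4),'F',np.round(o['force'],2),'open',round(o['opening'],4))
    print('turn',v.round(2),'shift now(mm)',(T[:3,:3].T@d*1000).round(1),'shift after turn',(G.T@d*1000).round(1),'j6',o['joint_pos'].round(1))
E
python3 - <<'E'
from h import *
goal([.5875,.023,.33],100)
E
```

```text
t 0.35 tcp [ 0.2714 -0.618   0.4045] F [0.22 0.43 0.41] open 0.0876
turn [13.71 -0.   -0.02] shift now(mm) [ 74.6 459.7 547.2] shift after turn [ 74.5 576.3 422.6] j6 [-49.8  20.6   0.7  -0.  -70.1 -16.5]
```

```bash
python3 -m inch '[0,0,0,7,0,0,0.0876, 0,0,0,7,0,0,0.0876, 0,0.02,0.015,0,0,0,0.0876, 0.006,0.048,0.035,0,0,0,0.0876, 0.006,0.048,0.035,0,0,0,0.0876, 0.006,0.048,0.035,0,0,0,0.0876, 0.006,0.048,0.035,0,0,0,0.0876, 0.006,0.048,0.035,0,0,0,0.0876, 0.006,0.048,0.035,0,0,0,0.0876, 0.006,0.048,0.035,0,0,0,0.0876, 0.006,0.048,0.035,0,0,0,0.0876, 0.006,0.048,0.035,0,0,0,0.0876,0.006,0.048,0.035,0,0,0,0.0876,0,0,0,0,0,0,0.0876]'
python3 - <<'E'
from h import *
goal([.5875,.023,.33],100)
s=snap('wrist'); save(s,'w1')
E
```

```text
clock: 2.1
tool_pos: [0.5601, -0.0494, 0.3438]
orientation: [-17.3, 89.7, -8.2]
force: [-0.5, -0.2, -0.5]
opening: 0.0876
t 2.1 tcp [ 0.5601 -0.0494  0.3438] F [-0.55 -0.24 -0.54] open 0.0876
turn [-0.87  0.29  0.09] shift now(mm) [13.9 67.2 38.5] shift after turn [13.8 66.5 39.6] j6 [ 14.9  12.7 -18.9   0.1 -58.2 -95.9]
```

View pics/w1.png

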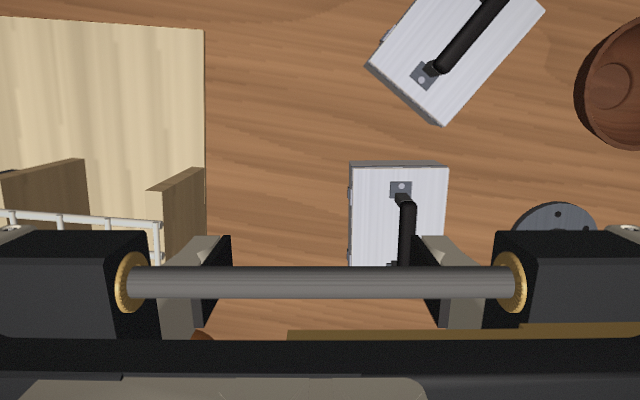

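Run:
```python
from h import *
s=snap('wrist'); 
p=plane(s,[(350,168),(447,168)],.042); m=p.mean(0); e=p[1]-p[0]; print(p.round(4).tolist(),np.linalg.norm(e),np.degrees(np.arctan2(e[1],e[0]))); 
for y in (9,10,11): print(m[:2]+.055*np.array([np.cos(np.radians(y)),np.sin(np.radians(y))]))
print('bar',plane(s,[(407,200),(404,262)],.078).round(4).tolist())
print('lid2',plane(s,[(366,67),(443,126),(545,12)],.042).round(4).tolist())
print('board',plane(s,[(204,30)],.006),'panel top?',plane(s,[(148,190),(163,189),(204,167)],.096).round(4).tolist(), 'depth',pts(s,[(204,32),(166,200),(155,192),(200,172),(430,215),(400,300)]).round(4).tolist())
```

```text
[[0.537, -0.0292, 0.042], [0.5243, 0.0497, 0.042]] 0.07989680967088263 99.121314476897
[0.58498924 0.01885121]
[0.58483081 0.01979797]
[0.58465588 0.02074181]
bar [[0.5476, 0.0124, 0.078], [0.5968, 0.0213, 0.078]]
lid2 [[0.4582, -0.0312, 0.042], [0.4918, 0.038, 0.042], [0.3984, 0.0927, 0.042]]
board [[ 0.44656699 -0.1673834   0.006     ]] panel top? [[0.5641, -0.168, 0.096], [0.5618, -0.1579, 0.096], [0.5423, -0.1313, 0.096]] depth [[0.448, -0.1677, 0.0047], [0.5702, -0.1566, 0.0934], [0.565, -0.1636, 0.0951], [0.565, -0.1574, 0.0214], [0.5662, 0.0456, 0.0421], [0.675, 0.0534, -0.0004]]
```

Wrist view: case 1's -x lid edge runs from (350,168) to (447,168), giving an 80 mm width. Its centre is about (0.585, 0.020) with a yaw of about 9.5°, which agrees with the other views. I'll move over it.

```bash
python3 -m inch '[0.006,0.03,0.02,0,0.3,0,0.0876, 0.006,0.03,0.018,0,0,0,0.0876, 0,0,0,0,0,0,0.0876]'
python3 - <<'E'
from h import *
goal([.585,.0205,.25],99.5)
E
```

```text
clock: 2.58
tool_pos: [0.5863, 0.0107, 0.3329]
orientation: [-81.5, 89.9, -72.8]
force: [-0.4, -0.5, 0.8]
opening: 0.088
t 2.58 tcp [0.5863 0.0107 0.3329] F [-0.35 -0.48  0.77] open 0.088
turn [-0.79  0.01  0.1 ] shift now(mm) [82.9 10.1  0.2] shift after turn [82.9  9.9  0.3] j6 [ 2.020e+01  1.550e+01 -1.650e+01  1.000e-01 -5.800e+01 -1.015e+02]
```

```bash
python3 -m inch '[0.02,0.01,0,-0.8,0,0,0.0876, 0.04,0,0,0,0,0,0.0876, 0.03,0,0,0,0,0,0.0876, 0.01,0,0,0,0,0,0.0876, 0,0,0,0,0,0,0.0876]'
python3 - <<'E'
from h import *
goal([.585,.0205,.231],99.5)
s=snap('side');c=s['color'][120:270,220:420]; cv2.imwrite('pics/s2.png',cv2.resize(c,None,fx=4,fy=4)[:,:,::-1])
E
```

```text
clock: 3.2
tool_pos: [0.5836, 0.0133, 0.234]
orientation: [-20.8, 89.7, -11.7]
force: [0.5, 0.5, 0.5]
opening: 0.0876
t 3.2 tcp [0.5836 0.0133 0.234 ] F [0.53 0.47 0.5 ] open 0.0876
turn [-0.36  0.24  0.09] shift now(mm) [3.  6.9 2.6] shift after turn [3.  6.9 2.6] j6 [  20.5   21.4  -23.2    0.2  -45.2 -101.5]
```

View pics/s2.png

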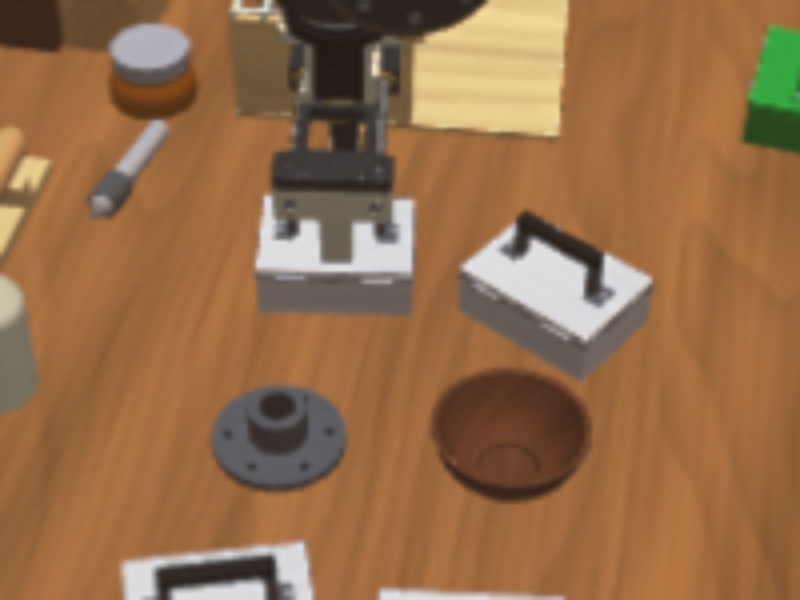

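The fingers straddle the bar between its legs (crop (335,235)). I'll centre by the remaining 7 mm and close.

```bash
python3 -m inch '[0.003,0.008,0.003,0,0,0,0.0876, 0,0,0,0,0,0,0.0876, 0,0,0,0,0,0,0.0876]'
python3 - <<'E'
from h import *
goal([.585,.0205,.231],99.5)
E
```

```text
clock: 3.62
tool_pos: [0.5865, 0.0225, 0.2343]
orientation: [-5.1, 89.4, 4.1]
force: [-0.2, 0.2, 0.6]
opening: 0.0876
t 3.62 tcp [0.5865 0.0225 0.2343] F [-0.23  0.23  0.63] open 0.0876
turn [-0.34  0.56  0.05] shift now(mm) [ 3.3 -1.7 -1.8] shift after turn [ 3.3 -1.7 -1.8] j6 [  21.3   21.6  -22.9    0.2  -45.  -102.3]
```

```bash
python3 -m inch '[0.003,-0.0015,0,0,0.5,0,0.02, 0,0,0,0,0,0,0.02, 0,0,0,0,0,0,0.02, 0,0,0,0,0,0,0.02, 0,0,0,0,0,0,0.02]'
python3 - <<'E'
from h import *
goal([.585,.0205,.231],99.5)
E
```

```text
clock: 4.25
tool_pos: [0.5868, 0.021, 0.2313]
orientation: [-48.2, 89.9, -39.0]
force: [0.2, 0.5, 1.2]
opening: 0.0431
t 4.25 tcp [0.5868 0.021  0.2313] F [0.24 0.5  1.2 ] open 0.0431
turn [-0.32  0.04  0.05] shift now(mm) [ 0.3 -0.2 -1.9] shift after turn [ 0.3 -0.2 -1.9] j6 [ 2.11e+01  2.19e+01 -2.27e+01  1.00e-01 -4.53e+01 -1.02e+02]
```

```bash
python3 -m inch '[0,0,0,0,0,0,0, 0,0,0,0,0,0,0, 0,0,0,0,0,0,0,0,0,0,0,0,0,0,0,0,0,0,0,0,0]'
python3 -m inch '[-0.008,0,0,0,0,0,0, -0.008,0,0,0,0,0,0, 0,0,0,0,0,0,0, 0,0,0,0,0,0,0, 0,0,0,0,0,0,0]'
python3 - <<'E'
from h import *
goal([.585,.0205,.231],99.5); s=snap('side'); goal([.585,.0205,.231],99.5)
E
```

```text
clock: 4.88
tool_pos: [0.5867, 0.0211, 0.2312]
orientation: [-51.4, 90.0, -42.3]
force: [-0.8, 0.1, -0.7]
opening: 0.0115
clock: 5.5
tool_pos: [0.5863, 0.0209, 0.248]
orientation: [-132.5, 90.0, -123.3]
force: [0.3, -0.5, -2.9]
opening: 0.0118
t 5.5 tcp [0.5863 0.0209 0.248 ] F [ 0.3  -0.46 -2.94] open 0.0118
turn [-0.34 -0.03  0.03] shift now(mm) [17.  -0.2 -1.3] shift after turn [17.  -0.2 -1.3] j6 [  21.1   20.7  -21.8    0.   -47.5 -102. ]
t 5.55 tcp [0.5862 0.0209 0.248 ] F [-0.37 -0.14 -2.88] open 0.0116
turn [-0.35 -0.03  0.03] shift now(mm) [17.  -0.2 -1.3] shift after turn [17.  -0.2 -1.3] j6 [  21.1   20.7  -21.8    0.   -47.5 -102. ]
```

About 2.9 N, so case 1 is empty. I'll set it back down.

```bash
python3 -m inch '[0.008,0,0,0,0,0,0, 0.006,0,0,0,0,0,0, 0.002,0,0,0,0,0,0, 0.001,0,0,0,0,0,0, 0,0,0,0,0,0,0]'
python3 - <<'E'
from h import *
goal([.585,.0205,.231],99.5)
E
```

```text
clock: 6.18
tool_pos: [0.5861, 0.0212, 0.2312]
orientation: [-135.7, 89.9, -126.5]
force: [0.2, 1.1, -3.3]
opening: 0.0119
t 6.17 tcp [0.5861 0.0212 0.2312] F [ 0.25  1.15 -3.29] open 0.0119
turn [-0.28 -0.07  0.06] shift now(mm) [ 0.2 -0.5 -1.2] shift after turn [ 0.2 -0.5 -1.2] j6 [ 2.12e+01  2.19e+01 -2.28e+01  1.00e-01 -4.54e+01 -1.02e+02]
```

```bash
python3 -m inch '[0.001,0,0,0,0,0,0, 0.001,0,0,0,0,0,0, 0,0,0,0,0,0,0]'
python3 - <<'E'
from h import *
goal([.585,.0205,.231],99.5)
E
```

```text
clock: 6.55
tool_pos: [0.586, 0.0214, 0.2311]
orientation: [-111.1, 89.9, -101.8]
force: [-0.1, -0.4, -2.0]
opening: 0.0117
t 6.55 tcp [0.586  0.0214 0.2311] F [-0.1  -0.39 -1.95] open 0.0117
turn [-0.23 -0.03  0.09] shift now(mm) [ 0.1 -0.8 -1.2] shift after turn [ 0.1 -0.8 -1.2] j6 [ 2.12e+01  2.19e+01 -2.28e+01  1.00e-01 -4.53e+01 -1.02e+02]
```

```bash
python3 -m inch '[0.001,0,0,0,0,0,0.04, 0,0,0,0,0,0,0.04, 0,0,0,0,0,0,0.04, 0,0,0,0,0,0,0.04,-0.02,0,0,0,0,0,0.04, -0.04,0,0,0,0,0,0.04, -0.02,0,0,0,0,0,0.04, 0,0,0,0,0,0,0.04]'
python3 - <<'E'
from h import *
goal([.4283,.0308,.29],60)
E
```

```text
clock: 7.55
tool_pos: [0.5866, 0.0216, 0.3111]
orientation: [-128.6, 89.9, -119.3]
force: [-0.2, 0.1, -0.7]
opening: 0.0399
t 7.55 tcp [0.5866 0.0216 0.3111] F [-0.25  0.06 -0.72] open 0.0399
turn [39.27 -0.05  0.13] shift now(mm) [  21.3   34.7 -154.7] shift after turn [  21.1  -71.1 -141.7] j6 [ 2.12e+01  1.68e+01 -1.79e+01  1.00e-01 -5.54e+01 -1.02e+02]
```

```bash
python3 -m inch '[0,0,0,10,0,0,0.04, 0,0,0,10,0,0,0.04, 0,0,0,10,0,0,0.04, 0,0,0,9,0,0,0.04, 0.007,-0.023,-0.047,0,0,0,0.04, 0.007,-0.023,-0.047,0,0,0,0.04, 0.007,-0.023,-0.047,0,0,0,0.04, 0,0,0,0,0,0,0.04]'
python3 - <<'E'
from h import *
goal([.4283,.0308,.235],60)
s=snap('wrist'); save(s,'w3')
E
```

```text
clock: 8.55
tool_pos: [0.4234, 0.0339, 0.2813]
orientation: [-124.9, 89.3, -156.1]
force: [0.3, 1.2, 0.2]
opening: 0.0404
t 8.55 tcp [0.4234 0.0339 0.2813] F [0.33 1.19 0.19] open 0.0404
turn [-1.21 -0.43  0.6 ] shift now(mm) [46.2  0.4  6.1] shift after turn [46.3 -0.2  5.7] j6 [ 3.140e+01  4.200e+00 -3.900e+01 -1.000e-01 -4.750e+01 -1.525e+02]
```

View pics/w3.png

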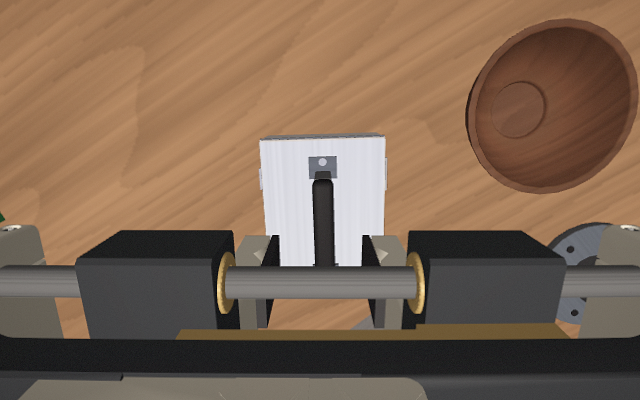

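The bar at (323,220) is centred between the open fingers at (275,250) and (370,250). Descending.

```bash
python3 -m inch '[0.02,0,0.004,-1,-0.4,0.5,0.04, 0.022,0,0.002,0,0,0,0.04, 0.006,0,0,0,0,0,0.04, 0,0,0,0,0,0,0.04]'
python3 - <<'E'
from h import *
goal([.4283,.0308,.231],60)
E
```

```text
clock: 9.1
tool_pos: [0.4336, 0.0321, 0.2327]
orientation: [24.0, 89.8, -6.1]
force: [-0.7, -0.4, 0.4]
opening: 0.0402
t 9.1 tcp [0.4336 0.0321 0.2327] F [-0.67 -0.39  0.42] open 0.0402
turn [-0.12  0.17 -0.08] shift now(mm) [ 1.7 -3.8 -3.9] shift after turn [ 1.7 -3.8 -3.9] j6 [  30.5    9.3  -41.7    0.2  -38.9 -150.7]
```

```bash
python3 -m inch '[0.002,-0.004,-0.004,0,0,0,0.02, 0,0,0,0,0,0,0.0, 0,0,0,0,0,0,0,0,0,0,0,0,0,0,0,0,0,0,0,0,0]'
python3 -m inch '[-0.008,0,0,0,0,0,0, -0.008,0,0,0,0,0,0, 0,0,0,0,0,0,0, 0,0,0,0,0,0,0, 0,0,0,0,0,0,0]'
python3 - <<'E'
from h import *
goal([.4283,.0308,.231],60); s=snap('side'); goal([.4283,.0308,.231],60)
E
```

```text
clock: 9.72
tool_pos: [0.4282, 0.0307, 0.2319]
orientation: [39.3, 89.7, 9.2]
force: [-0.2, 1.0, -3.3]
opening: 0.0114
clock: 10.35
tool_pos: [0.428, 0.0307, 0.2492]
orientation: [41.8, 89.7, 11.7]
force: [-0.4, -0.7, -2.1]
opening: 0.0115
t 10.35 tcp [0.428  0.0307 0.2492] F [-0.41 -0.69 -2.13] open 0.0115
turn [-0.14  0.23 -0.21] shift now(mm) [18.2  0.2  0.2] shift after turn [18.2  0.2  0.2] j6 [  30.7    7.1  -41.3    0.2  -41.3 -151. ]
t 10.4 tcp [0.4279 0.0307 0.2491] F [-0.31  0.04 -2.69] open 0.0116
turn [-0.14  0.23 -0.2 ] shift now(mm) [18.1  0.2  0.2] shift after turn [18.1  0.3  0.3] j6 [  30.7    7.1  -41.3    0.2  -41.3 -151. ]
```

Case 2 is about 2.5 N, so also empty. Setting it down, then on to case 4.

```bash
python3 -m inch '[0.008,0,0,0,0,0,0, 0.006,0,0,0,0,0,0, 0.003,0,0,0,0,0,0, 0.002,0,0,0,0,0,0, 0.001,0,0,0,0,0,0, 0,0,0,0,0,0,0]'
python3 - <<'E'
from h import *
goal([.4283,.0308,.231],60)
E
```

```text
clock: 11.15
tool_pos: [0.4282, 0.0307, 0.2312]
orientation: [15.3, 89.7, -14.7]
force: [0.2, -0.7, -3.4]
opening: 0.0117
t 11.15 tcp [0.4282 0.0307 0.2312] F [ 0.17 -0.73 -3.44] open 0.0117
turn [ 0.02  0.27 -0.07] shift now(mm) [0.2 0.1 0. ] shift after turn [0.2 0.1 0. ] j6 [  30.7    8.9  -42.5    0.3  -38.3 -151. ]
```

```bash
python3 -m inch '[0,0,0,0,0,0,0.04, 0,0,0,0,0,0,0.04, 0,0,0,0,0,0,0.04, 0,0,0,0,0,0,0.04,-0.02,0,0,0,0,0,0.04, -0.04,0,0,0,0,0,0.04, -0.02,0,0,0,0,0,0.04, 0,0,0,0,0,0,0.04]'
python3 - <<'E'
from h import *
goal([.436,.358,.29],97.5)
E
```

```text
clock: 12.15
tool_pos: [0.4283, 0.0309, 0.3126]
orientation: [-4.8, 89.8, -34.7]
force: [-0.2, 1.5, 0.5]
opening: 0.0399
t 12.15 tcp [0.4283 0.0309 0.3126] F [-0.22  1.51  0.49] open 0.0399
turn [-37.46   0.23   0.1 ] shift now(mm) [  21.8  287.2 -156.8] shift after turn [ 22.6 323.3  50.3] j6 [  30.8    1.9  -36.6    0.3  -51.4 -150.9]
```

```bash
python3 -m inch '[0,0,0,-9.5,0,0,0.04, 0,0,0,-9.5,0,0,0.04, 0,0,0,-9.5,0,0,0.04, 0,0,0,-9,0,0,0.04, 0.002,0.05,0.008,0,0,0,0.04, 0.002,0.05,0.008,0,0,0,0.04, 0.002,0.05,0.008,0,0,0,0.04, 0.002,0.05,0.008,0,0,0,0.04, 0.002,0.05,0.008,0,0,0,0.04, 0,0.05,0.008,0,0,0,0.04, 0,0.018,0.002,0,0,0,0.04,0,0,0,0,0,0,0.04]'
python3 - <<'E'
from h import *
goal([.436,.358,.29],97.5)
s=snap('wrist'); save(s,'w4')
E
```

```text
clock: 13.65
tool_pos: [0.4266, 0.3604, 0.2883]
orientation: [-130.8, 89.2, -122.2]
force: [0.4, -1.7, -0.8]
opening: 0.0399
t 13.65 tcp [0.4266 0.3604 0.2883] F [ 0.39 -1.74 -0.84] open 0.0399
turn [ 1.12 -0.51  0.6 ] shift now(mm) [-1.7 -3.8  8.9] shift after turn [-1.7 -3.6  9. ] j6 [  60.3   15.9  -22.7   -0.   -52.2 -141.6]
```

View pics/w4.png

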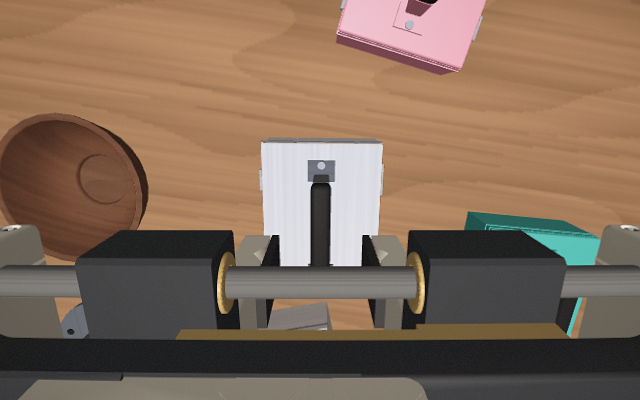

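The view shows the silver case (lid edge (262,143)-(382,143)) with its bar at col 320, between the fingers. Pink (415,35) and turquoise (540,240) are both clear of it.

Run:
```python
from h import *
s=snap('wrist')
p=plane(s,[(262,143),(382,143)],.042); e=p[1]-p[0]; j=np.arctan2(e[1],e[0]); print(np.linalg.norm(e),np.degrees(j)); c=p.mean(0)+.055*np.array([np.sin(j),-np.cos(j),0]); print(c)
goal([c[0],c[1],.231],98)
```

```text
0.07778923264993269 98.62472394031572
[0.43274354 0.35990959 0.042     ]
t 13.75 tcp [0.4267 0.3589 0.2887] F [ 0.62  0.08 -0.38] open 0.0398
turn [ 0.54 -0.52  0.6 ] shift now(mm) [57.7  0.7  6.6] shift after turn [57.7  0.1  6.1] j6 [  60.2   15.8  -22.7   -0.   -52.2 -141.6]
```

```bash
python3 -m inch '[0.02,0,0.004,0.5,-0.5,0.5,0.04, 0.024,0,0.002,0,0,0,0.04, 0.01,0,0,0,0,0,0.04,0.003,0,0,0,0,0,0.04, 0,0,0,0,0,0,0.04]'
python3 - <<'E'
from h import *
goal([.4335,.3595,.231],98)
E
```

```text
clock: 14.38
tool_pos: [0.4334, 0.3544, 0.2321]
orientation: [-10.2, 89.9, -2.5]
force: [0.3, -0.2, 0.3]
opening: 0.0402
t 14.38 tcp [0.4334 0.3544 0.2321] F [ 0.26 -0.19  0.26] open 0.0402
turn [-0.24  0.06  0.01] shift now(mm) [1.1 5.  0.8] shift after turn [1.1 5.  0.8] j6 [ 5.930e+01  1.970e+01 -2.620e+01  1.000e-01 -4.400e+01 -1.416e+02]
```

```bash
python3 -m inch '[0.001,0.005,0.001,0,0,0,0.025, 0,0,0,0,0,0,0.0, 0,0,0,0,0,0,0,0,0,0,0,0,0,0,0,0,0,0,0,0,0]'
python3 -m inch '[-0.008,0,0,0,0,0,0, -0.008,0,0,0,0,0,0, 0,0,0,0,0,0,0, 0,0,0,0,0,0,0, 0,0,0,0,0,0,0]'
python3 - <<'E'
from h import *
goal([.4335,.3595,.231],98); s=snap('side'); goal([.4335,.3595,.231],98)
E
```

```text
clock: 15.0
tool_pos: [0.4338, 0.3598, 0.2325]
orientation: [23.9, 89.9, 31.7]
force: [1.5, -0.4, -0.8]
opening: 0.0116
clock: 15.62
tool_pos: [0.4327, 0.3592, 0.2478]
orientation: [-151.1, 89.9, -143.3]
force: [0.2, 0.4, -7.0]
opening: 0.0115
t 15.62 tcp [0.4327 0.3592 0.2478] F [ 0.18  0.37 -7.03] open 0.0115
turn [-0.28 -0.05  0.03] shift now(mm) [16.8  0.2  0.8] shift after turn [16.8  0.2  0.8] j6 [  59.6   18.8  -24.9   -0.   -46.3 -141.9]
t 15.68 tcp [0.4327 0.3591 0.2478] F [ 0.15  0.42 -7.06] open 0.0117
turn [-0.28 -0.06  0.03] shift now(mm) [16.8  0.3  0.8] shift after turn [16.8  0.3  0.8] j6 [  59.6   18.8  -24.9   -0.   -46.3 -141.9]
```

A steady 7.0 N, so this is the loaded case (about 0.72 kg). The empties read 2.5 to 2.9 N. Lifting it clear and carrying it to the rack.

```bash
python3 -m inch '[-0.02,0,0,0,0,0,0, -0.04,0,0,0,0,0,0, -0.04,0,0,0,0,0,0, -0.02,0,0,-3,0,0,0, 0,0,0,0,0,0,0]'
python3 - <<'E'
from h import *
goal([.5053,-.225,.37],94.8)
E
```

```text
clock: 16.3
tool_pos: [0.4324, 0.3587, 0.3691]
orientation: [-143.6, 89.7, -132.8]
force: [0.6, 1.1, -6.7]
opening: 0.0118
t 16.3 tcp [0.4324 0.3587 0.3691] F [ 0.63  1.08 -6.75] open 0.0118
turn [ 5.92 -0.25  0.21] shift now(mm) [   1.2 -587.1  -37. ] shift after turn [  -0.9 -587.8   23.8] j6 [ 5.960e+01  1.160e+01 -1.660e+01 -1.000e-01 -6.210e+01 -1.389e+02]
```

```bash
python3 -m inch '[0,0,0,6,0,0,0, 0,-0.025,0.001,0,0,0,0, 0,-0.045,0.002,0,0,0,0, 0,-0.05,0.002,0,0,0,0, 0,-0.05,0.002,0,0,0,0, 0,-0.05,0.002,0,0,0,0, 0,-0.05,0.002,0,0,0,0, 0,-0.05,0.002,0,0,0,0, 0,-0.05,0.002,0,0,0,0, 0,-0.05,0.002,0,0,0,0, 0,-0.05,0.002,0,0,0,0, 0,-0.04,0.002,0,0,0,0, 0,-0.02,0,0,0,0,0, 0,0,0,0,0,0,0]'
python3 - <<'E'
from h import *
goal([.5053,-.225,.37],94.8)
E
```

```text
clock: 18.05
tool_pos: [0.4848, -0.1926, 0.3554]
orientation: [-161.0, 88.4, -156.9]
force: [-0.5, 0.8, -6.3]
opening: 0.0118
t 18.05 tcp [ 0.4848 -0.1926  0.3554] F [-0.55  0.76 -6.32] open 0.0118
turn [-0.7  -1.54  0.52] shift now(mm) [-14.7 -33.9  17.7] shift after turn [-14.6 -34.   17.7] j6 [  0.2   8.8 -22.4   0.7 -60.3 -86.4]
```

Correct pose, tilt and position over the landing board, then look.

```bash
python3 -m inch '[0,-0.02,0.01,-0.7,-1.5,0.5,0, 0,-0.014,0.008,0,0,0,0, 0.02,0,0,0,0,0,0, 0.03,0,0,0,0,0,0, 0,0,0,0,0,0,0]'
python3 - <<'E'
from h import *
goal([.5053,-.225,.30],94.8)
for n in ('side','scene'):
    s=snap(n);x=(240,60,400,180) if n=='side' else (130,180,300,320);c=s['color'][x[1]:x[3],x[0]:x[2]]; cv2.imwrite('pics/p1%s.png'%n,cv2.resize(c,None,fx=4,fy=4)[:,:,::-1])
s=snap('wrist'); save(s,'w5')
E
```

```text
clock: 18.68
tool_pos: [0.5037, -0.2255, 0.3011]
orientation: [167.8, 89.6, 172.5]
force: [-0.2, -0.3, -5.6]
opening: 0.0119
t 18.68 tcp [ 0.5037 -0.2255  0.3011] F [-0.24 -0.28 -5.64] open 0.0119
turn [-0.1  -0.42 -0.09] shift now(mm) [1.  0.4 1.7] shift after turn [1.1 0.4 1.7] j6 [ -3.8  14.4 -22.8  -0.  -53.2 -81.5]
```

View pics/p1side.png

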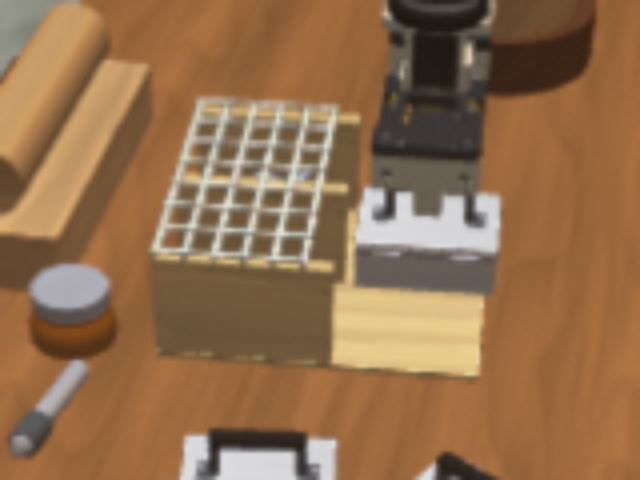

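View pics/w5.png

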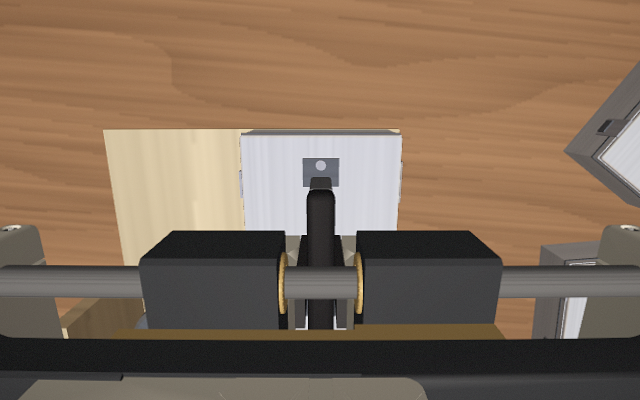

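View pics/p1scene.png

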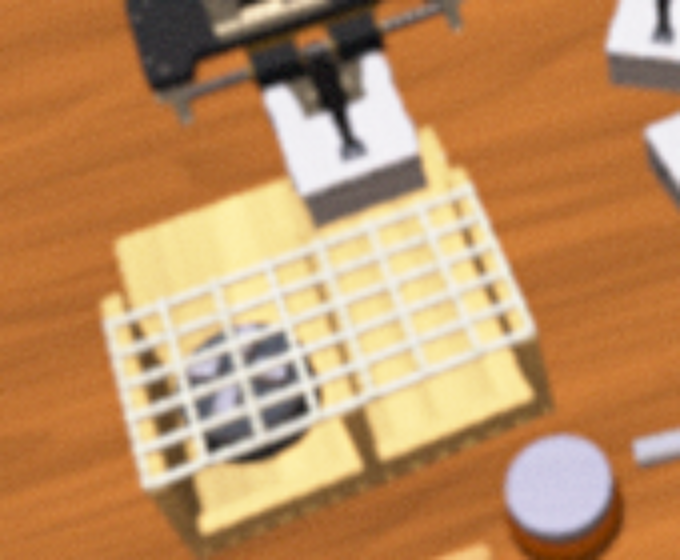

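The wrist view shows the board's front edge from (103,129) to (401,129), and the case lid over its right half. I'll refine the rack pose from these corners and the offset of the held case.

Run:
```python
from h import *
s=snap('wrist')
p=plane(s,[(103,129),(402,129)],.006); e=p[1]-p[0]; j=np.arctan2(e[1],e[0]); print('board',p.round(4).tolist(),np.linalg.norm(e),np.degrees(j)-90)
ux=np.array([np.sin(j),-np.cos(j)]); uy=np.array([np.cos(j),np.sin(j)])
o=p.mean(0)[:2]+.13*ux; print('origin',o,'bay line pt',o+.056*uy)
l=plane(s,[(241,135),(400,135)],.042+.070); f=l[1]-l[0]; print('lid',l.round(4).tolist(),np.linalg.norm(f),np.degrees(np.arctan2(f[1],f[0]))-90)
print('lid mid in rack',(l.mean(0)[:2]-o)@np.c_[ux,uy])
goal([*(o+.056*uy-.076*ux),.25],np.degrees(j))
```

```text
board [[0.4673, -0.4016, 0.006], [0.4481, -0.1652, 0.006]] 0.2371406917598152 4.64109389913223
origin [ 0.58725198 -0.2728608 ] bay line pt [ 0.58272081 -0.21704442]
lid [[0.4521, -0.2686, 0.112], [0.4456, -0.1909, 0.112]] 0.07799432173942172 4.745862711325785
lid mid in rack [-0.13447531  0.05417331]
t 18.88 tcp [ 0.5054 -0.2259  0.3048] F [-0.47 -0.61 -6.87] open 0.0115
turn [0.12 0.02 0.03] shift now(mm) [54.8  2.6  1.7] shift after turn [54.8  2.6  1.8] j6 [ -3.8  14.2 -22.5   0.  -53.2 -81.5]
```

```bash
python3 -m inch '[0.02,0.003,0,0,0,0,0, 0.025,0,0,0,0,0,0, 0.014,0,0,0,0,0,0, 0,0,0,0,0,0,0]'
python3 - <<'E'
from h import *
goal([.5068,-.2235,.242],94.7)
for n in ('side',):
    s=snap(n);x=(240,60,400,180);c=s['color'][x[1]:x[3],x[0]:x[2]]; cv2.imwrite('pics/p2%s.png'%n,cv2.resize(c,None,fx=4,fy=4)[:,:,::-1])
E
```

```text
clock: 19.38
tool_pos: [0.5076, -0.2229, 0.2498]
orientation: [-18.6, 89.4, -13.8]
force: [0.5, 0.4, -7.2]
opening: 0.0114
t 19.38 tcp [ 0.5076 -0.2229  0.2498] F [ 0.47  0.35 -7.17] open 0.0114
turn [0.15 0.53 0.18] shift now(mm) [ 7.8 -0.5 -0.9] shift after turn [ 7.8 -0.6 -0.9] j6 [ -3.4  17.8 -26.2   0.1 -45.5 -81.8]
```

View pics/p2side.png

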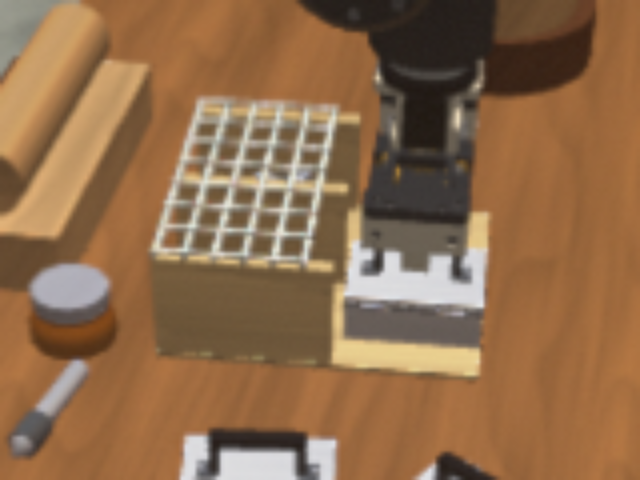

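The case hangs over the landing with its end just in front of the panels. Lower a little, then go forward between the panels.

```bash
python3 -m inch '[0.006,0,0,0,0.5,0,0, 0,0,0.02,0,0,0,0, 0,0,0.02,0,0,0,0, 0,0,0,0,0,0,0]'
python3 - <<'E'
from h import *
goal([.5505,-.2197,.238],94.7)
E
```

```text
clock: 19.92
tool_pos: [0.55, -0.2198, 0.247]
orientation: [-44.5, 89.6, -39.7]
force: [-0.7, -0.4, -6.9]
opening: 0.0117
t 19.93 tcp [ 0.55   -0.2198  0.247 ] F [-0.69 -0.38 -6.86] open 0.0117
turn [0.16 0.27 0.27] shift now(mm) [9.1 0.1 0.5] shift after turn [9.  0.  0.5] j6 [ -2.8  21.1 -21.4   0.3 -47.1 -82.5]
```

```bash
python3 -m inch '[0.005,0,0,0,0.3,0,0, 0.003,0,0,0,0,0,0, 0.002,0,0,0,0,0,0, 0.001,0,0,0,0,0,0, 0.001,0,0,0,0,0,0, 0,0,0,0,0,0,0]'
python3 - <<'E'
from h import *
goal([.5505,-.2197,.238],94.7)
E
```

```text
clock: 20.68
tool_pos: [0.5489, -0.2199, 0.2387]
orientation: [-72.8, 89.7, -67.9]
force: [0.0, 0.7, -4.7]
opening: 0.0119
t 20.68 tcp [ 0.5489 -0.2199  0.2387] F [ 0.01  0.7  -4.68] open 0.0119
turn [0.2  0.1  0.33] shift now(mm) [0.7 0.1 1.7] shift after turn [0.7 0.1 1.7] j6 [ -2.8  21.7 -22.    0.4 -46.2 -82.6]
```

```bash
python3 -m inch '[0.001,0,0,0,0,0,0, 0.001,0,0,0,0,0,0, 0.001,0,0,0,0,0,0, 0,0,0,0,0,0,0]'
python3 - <<'E'
from h import *
goal([.5505,-.2197,.238],94.7)
E
```

```text
clock: 21.18
tool_pos: [0.5487, -0.2198, 0.2387]
orientation: [-67.5, 89.6, -62.5]
force: [0.1, 0.8, -4.3]
opening: 0.0117
t 21.18 tcp [ 0.5487 -0.2198  0.2387] F [ 0.14  0.83 -4.26] open 0.0117
turn [0.26 0.16 0.38] shift now(mm) [ 0.7 -0.   1.8] shift after turn [ 0.7 -0.   1.8] j6 [ -2.8  21.6 -22.1   0.5 -46.  -82.6]
```

```bash
python3 -m inch '[0.003,0,0,0,0,0,0, 0,0,0,0,0,0,0]'
python3 - <<'E'
from h import *
goal([.5505,-.2197,.238],94.7)
E
python3 -m inch '[0,0,0,0,0,0,0.035, 0,0,0,0,0,0,0.035, 0,0,0,0,0,0,0.035, 0,0,0,0,0,0,0.035, -0.02,0,0,0,0,0,0.035, -0.04,0,0,0,0,0,0.035, -0.03,0,0,0,0,0,0.035, 0,0,0,0,0,0,0.035]'
python3 - <<'E'
from h import *
goal([.5505,-.2197,.238],94.7)
for n in ('side','scene'):
    s=snap(n);x=(240,60,400,180) if n=='side' else (130,180,300,320);c=s['color'][x[1]:x[3],x[0]:x[2]]; cv2.imwrite('pics/p3%s.png'%n,cv2.resize(c,None,fx=4,fy=4)[:,:,::-1])
s=snap('wrist'); save(s,'w6')
E
```

```text
clock: 21.42
tool_pos: [0.5487, -0.2197, 0.2387]
orientation: [-64.3, 89.5, -59.2]
force: [0.7, 0.7, -6.5]
opening: 0.0118
t 21.43 tcp [ 0.5487 -0.2197  0.2387] F [ 0.72  0.65 -6.51] open 0.0118
turn [0.33 0.21 0.43] shift now(mm) [ 0.7 -0.1  1.8] shift after turn [ 0.7 -0.1  1.8] j6 [ -2.7  21.6 -22.2   0.6 -46.  -82.6]
clock: 22.42
tool_pos: [0.5496, -0.2196, 0.3302]
orientation: [-67.7, 89.5, -62.7]
force: [0.3, 0.7, -0.3]
opening: 0.0352
t 22.43 tcp [ 0.5496 -0.2196  0.3302] F [ 0.31  0.7  -0.35] open 0.0352
turn [0.36 0.21 0.5 ] shift now(mm) [92.2  0.7  0.6] shift after turn [92.2 -0.1  0.9] j6 [ -2.7  16.  -16.4   0.6 -57.3 -82.5]
```

View pics/p3side.png

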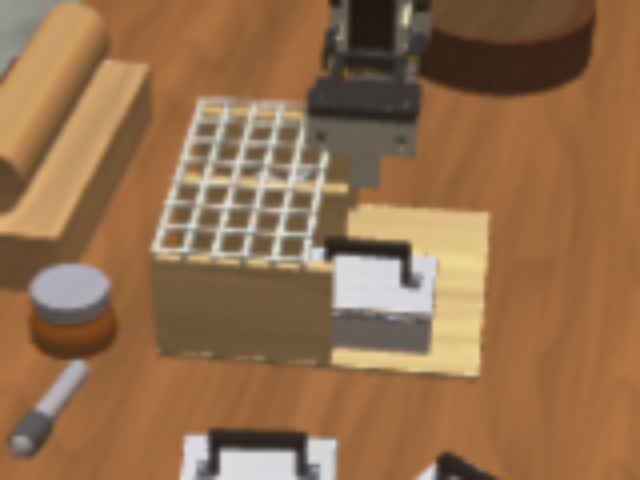

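View pics/w6.png

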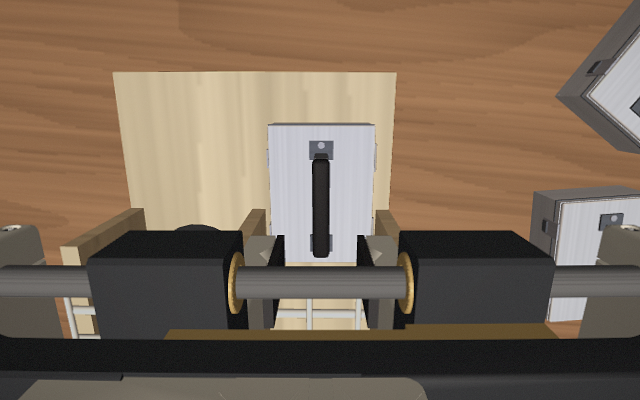

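The case stands square in the bay mouth (side crop: its right edge is at about (433,310); wrist view: lid (268,125)-(375,260)). Next I'll tilt the tool 40° forward for the push, so the gripper body stays clear of the panels and roof.

Run:
```python
from h import *
s=snap('wrist'); p=plane(s,[(268,125),(375,125)],.048); print(p.round(4).tolist(),np.linalg.norm(p[1]-p[0]))
q=plane(s,[(113,72),(397,72)],.006); print(q.round(4).tolist(), np.linalg.norm(q[1]-q[0]))
u=(q[1]-q[0])/np.linalg.norm(q[1]-q[0]); ux=np.array([u[1],-u[0],0]); print('rear from board edge',(p.mean(0)-q[0])@ux,'lateral',(p.mean(0)-q[0])@u)
goal([.36,-.236,.33],94.7,40,4.7)
```

```text
[[0.4956, -0.2636, 0.048], [0.4887, -0.1857, 0.048]] 0.07820243361594852
[[0.4663, -0.4003, 0.006], [0.4467, -0.1668, 0.006]] 0.23433156632179264
rear from board edge 0.040432709575434524 lateral 0.17283860531421444
t 22.62 tcp [ 0.5485 -0.2194  0.3266] F [-0.32  0.35 -0.3 ] open 0.0353
turn [  0.46 -40.13   0.28] shift now(mm) [  -2.9   -0.  -189.2] shift after turn [-124.2   -1.1 -142.8] j6 [ -2.7  16.2 -16.6   0.5 -57.3 -82.5]
```

```bash
python3 -m inch '[0,0,-0.02,0,-10,0,0.035, 0,0,-0.02,0,-10,0,0.035, 0,0,-0.02,0,-10,0,0.035, 0,0,-0.02,0,-10,0,0.035, 0,0,0,0,0,0,0.035]'
python3 - <<'E'
from h import *
goal([.36,-.236,.30],94.7,40,4.7)
E
```

```text
clock: 23.25
tool_pos: [0.4731, -0.2259, 0.3015]
orientation: [0.0, 52.4, 5.2]
force: [0.4, -1.2, -0.2]
opening: 0.0349
t 23.25 tcp [ 0.4731 -0.2259  0.3015] F [ 0.42 -1.22 -0.21] open 0.0349
turn [ 0.36 -2.4  -0.31] shift now(mm) [-68.1   0.2 -90.8] shift after turn [-71.8  -0.8 -87.9] j6 [-10.3   5.6 -29.3 -27.5 -20.7 -51.7]
```

The 40° tilt brings joint 5 near its limit, so I'll use 20°. With the tips at 38 mm that still clears the roof (body at least 112 mm high there).

```bash
python3 -m inch '[0,0,0,0,9,0,0.035, 0,0,0,0,9,0,0.035, 0,0,0,0,0,0,0.035]'
python3 - <<'E'
from h import *
goal([.4106,-.2314,.25],94.7,20,4.7)
E
```

```text
clock: 23.62
tool_pos: [0.4746, -0.2275, 0.3016]
orientation: [-1.0, 71.4, 3.9]
force: [0.0, 1.0, -1.0]
opening: 0.0348
t 23.62 tcp [ 0.4746 -0.2275  0.3016] F [ 0.02  1.04 -1.  ] open 0.0348
turn [ 0.24 -1.36  0.26] shift now(mm) [ 28.4   1.8 -77.3] shift after turn [ 26.6   1.3 -77.9] j6 [ -5.6   7.7 -30.9  -5.5 -33.1 -75.4]
```

```bash
python3 -m inch '[0.005,0,-0.03,0,-1,0,0.035, 0.01,0,-0.035,0,0,0,0.035, 0.01,0,-0.012,0,0,0,0.035, 0,0,0,0,0,0,0.035]'
python3 - <<'E'
from h import *
goal([.4106,-.2314,.205],94.7,20,4.7)
E
```

```text
clock: 24.12
tool_pos: [0.4111, -0.2334, 0.251]
orientation: [-1.5, 69.9, 3.4]
force: [0.1, -0.4, 0.4]
opening: 0.0352
t 24.12 tcp [ 0.4111 -0.2334  0.251 ] F [ 0.13 -0.43  0.42] open 0.0352
turn [0.26 0.12 0.45] shift now(mm) [ 43.1   2.4 -16.1] shift after turn [ 43.2   2.  -16.1] j6 [ -7.7   7.1 -39.3  -9.4 -24.1 -69.5]
```

```bash
python3 -m inch '[0.015,0.001,-0.006,0,0,0.4,0.035, 0.015,0.001,-0.006,0,0,0,0.035, 0.012,0,-0.004,0,0,0,0.035, 0,0,0,0,0,0,0.035]'
python3 - <<'E'
from h import *
goal([.4106,-.2314,.205],94.7,20,4.7)
for n in ('side',):
    s=snap(n);x=(240,60,440,200);c=s['color'][x[1]:x[3],x[0]:x[2]]; cv2.imwrite('pics/p4%s.png'%n,cv2.resize(c,None,fx=4,fy=4)[:,:,::-1])
E
```

```text
clock: 24.62
tool_pos: [0.4142, -0.2323, 0.2073]
orientation: [-0.9, 69.4, 4.1]
force: [0.1, -0.4, 0.4]
opening: 0.0346
t 24.62 tcp [ 0.4142 -0.2323  0.2073] F [ 0.07 -0.42  0.43] open 0.0346
turn [0.32 0.58 0.21] shift now(mm) [ 0.9  1.2 -4.1] shift after turn [ 1.   1.2 -4.1] j6 [ -8.1  11.9 -40.1 -13.6 -18.4 -64.7]
```

View pics/p4side.png

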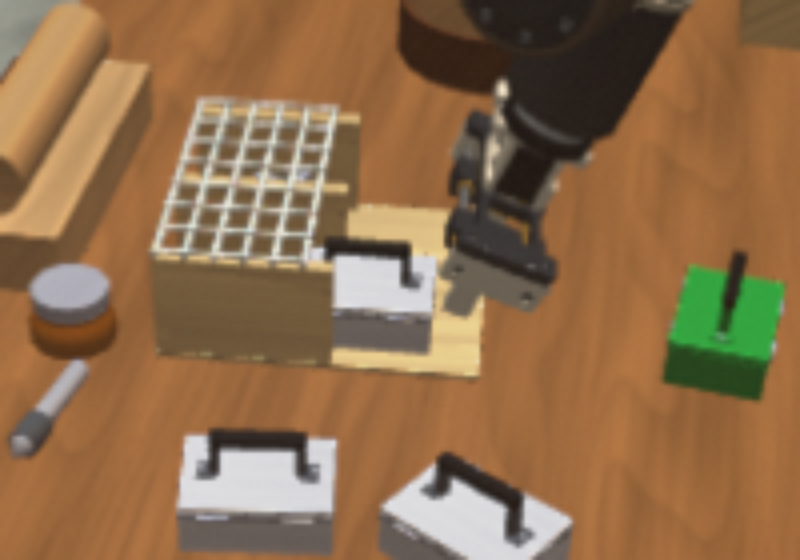

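```bash
python3 -m inch '[0.006,0.001,0.014,0,0.5,0,0.035, 0.006,0,0.014,0,0,0,0.035, 0.005,0,0.014,0,0,0,0.035, 0.005,0,0.014,0,0,0,0.035]'
python3 - <<'E'
from h import *
goal([.5075,-.2236,.205],94.7,20,4.7)
E
```

```text
clock: 25.18
tool_pos: [0.4729, -0.2262, 0.2073]
orientation: [-0.7, 70.2, 4.2]
force: [-3.3, -0.1, -1.2]
opening: 0.035
t 25.18 tcp [ 0.4729 -0.2262  0.2073] F [-3.31 -0.11 -1.21] open 0.035
turn [ 0.23 -0.18  0.16] shift now(mm) [14.  -0.4 31.9] shift after turn [14.1 -0.3 31.8] j6 [ -5.8  15.7 -35.5 -10.2 -19.5 -70.2]
```

```bash
python3 -m inch '[0.005,0,0.012,0,0,0,0.035, 0.005,0,0.01,0,0,0,0.035, 0.003,0,0.006,0,0,0,0.035, 0,0,0.002,0,0,0,0.035]'
python3 - <<'E'
from h import *
goal([.5075,-.2236,.205],94.7,20,4.7)
for n in ('side','scene'):
    s=snap(n);x=(240,60,440,200) if n=='side' else (130,180,300,320);c=s['color'][x[1]:x[3],x[0]:x[2]]; cv2.imwrite('pics/p5%s.png'%n,cv2.resize(c,None,fx=4,fy=4)[:,:,::-1])
E
```

```text
clock: 25.68
tool_pos: [0.5076, -0.2233, 0.2057]
orientation: [-0.7, 70.2, 4.3]
force: [-1.9, -1.4, -2.7]
opening: 0.035
t 25.68 tcp [ 0.5076 -0.2233  0.2057] F [-1.92 -1.37 -2.66] open 0.035
turn [ 0.25 -0.24  0.14] shift now(mm) [ 0.6 -0.3 -0.3] shift after turn [ 0.6 -0.3 -0.4] j6 [ -5.   18.1 -32.4  -9.  -20.2 -72.2]
```

View pics/p5side.png

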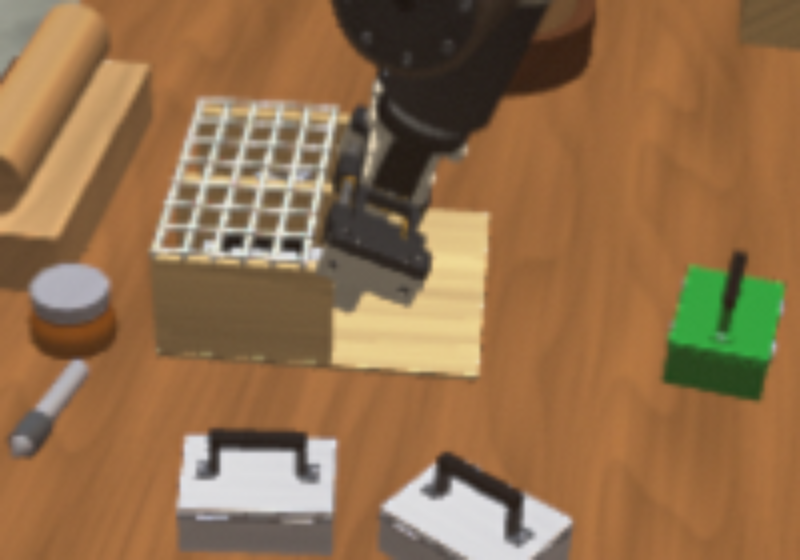

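View pics/p5scene.png

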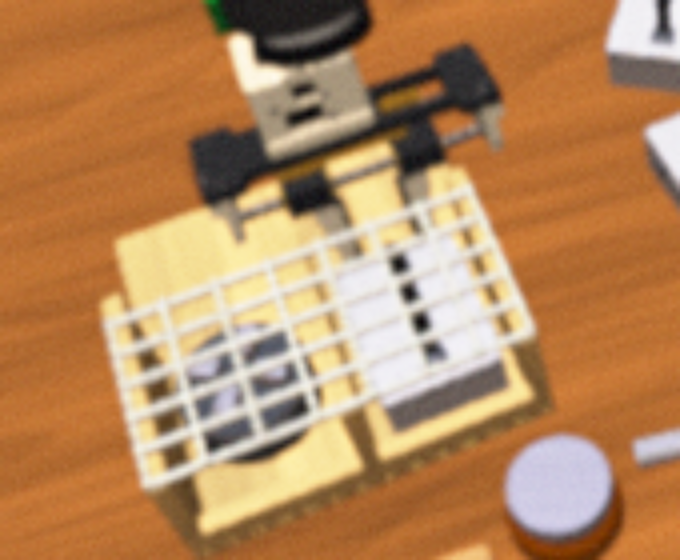

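The scene crop shows the case under the roof with a gap left before the back lip (about (450,420)). I'll push 4 mm more for margin, then back off straight out and up.

```bash
python3 -m inch '[0.0015,0,0.004,0,0,0,0.035, 0,0,0.001,0,0,0,0.035, -0.005,0,-0.014,0,0,0,0.035, -0.01,0,-0.028,0,0,0,0.035, -0.02,0,-0.04,0,0,0,0.035, -0.04,0,-0.02,0,0,0,0.035, -0.04,0,-0.01,0,10,0,0.035, -0.04,0,0,0,10,0,0.035, 0,0,0,0,0,0,0.035]'
python3 - <<'E'
from h import *
goal([.42,-.23,.36],94.7)
for n in ('side','scene'):
    s=snap(n);save(s,'end_'+n)
    x=(240,60,440,200) if n=='side' else (130,180,300,320);c=s['color'][x[1]:x[3],x[0]:x[2]]; cv2.imwrite('pics/p6%s.png'%n,cv2.resize(c,None,fx=4,fy=4)[:,:,::-1])
s=snap('wrist'); save(s,'w7')
E
```

```text
clock: 26.9
tool_pos: [0.3541, -0.236, 0.3208]
orientation: [-113.2, 89.5, -108.3]
force: [0.5, -0.0, -0.5]
opening: 0.035
t 26.9 tcp [ 0.3541 -0.236   0.3208] F [ 0.53 -0.02 -0.51] open 0.035
turn [ 0.1  -0.2   0.47] shift now(mm) [-39.4   0.1  66. ] shift after turn [-39.2   0.6  66.2] j6 [ -6.6   0.9 -36.4   0.6 -52.8 -79. ]
```

View pics/p6side.png

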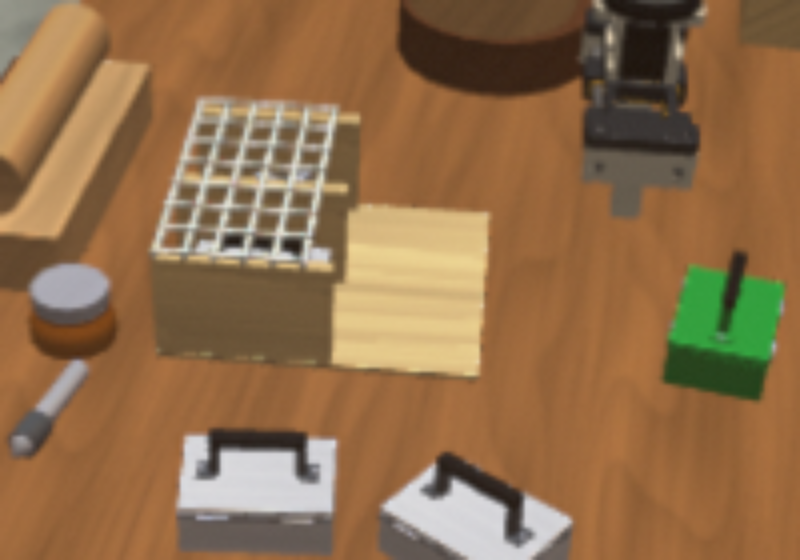

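View pics/p6scene.png

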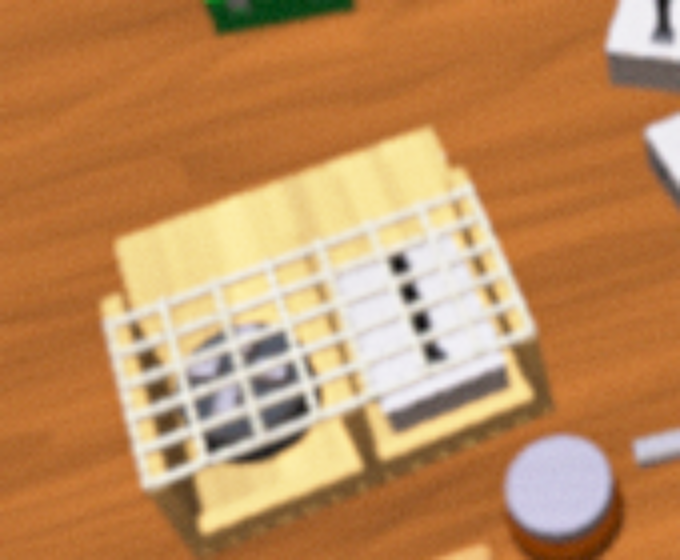

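View pics/end_side.png

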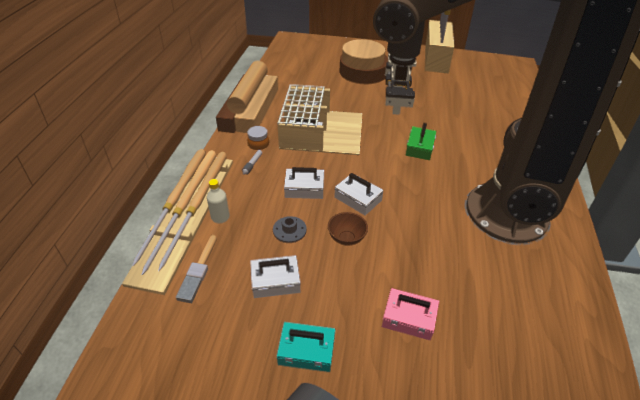

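Run:
```python
from h import *
s=snap('scene'); f=lambda L:np.array(L)/4+[130,180]
a=plane(s,f([(115,240),(433,128)]),.006)[:,:2]; r=plane(s,f([(106,323),(470,185),(537,330),(146,488)]),.104)[:,:2]
u=(r[1]-r[0]+r[2]-r[3]); u/=np.linalg.norm(u); ux=np.array([u[1],-u[0]])
o1=a.mean(0)+.13*ux; o2=r.mean(0)-.069*ux; print(o1,o2)
l=plane(s,f([(384,408),(504,362)]),.048)[:,:2]; o=(o1+o2)/2
print('far lid edge rack x',(l-o)@ux,'y',(l-o)@u,'-> centre past mouth',((l-o)@ux).mean()-.055+.012)
w=plane(s,f([(333,272),(448,228)]),.048)[:,:2]; print('near lid edge approx',(w-o)@ux)
d=snap('side'); g=lambda L:np.array(L)/4+[240,60]
dp=d['depth']; P=pts(d,[(x,y) for y in range(118,130) for x in range(285,330)]); C=np.array([d['color'][y,x] for y in range(118,130) for x in range(285,330)])
m=(abs(P[:,2]-.048)<.008)&(C.min(1)>150)&(C.max(1)-C.min(1)<25); o3=np.array([.5865,-.2735]); ux=np.array([.9967,.081])
print(m.sum(), np.sort((P[m][:,:2]-o3)@ux)[:5])
```

```text
[ 0.59283049 -0.27352249] [ 0.5925943  -0.27435428]
far lid edge rack x [0.10483036 0.10700656] y [0.01745904 0.09541666] -> centre past mouth 0.06291846143404332
near lid edge approx [-0.00627876 -0.00623308]
41 [0.00249833 0.003076   0.00323342 0.00607608 0.00622584]
```

View pics/w7.png

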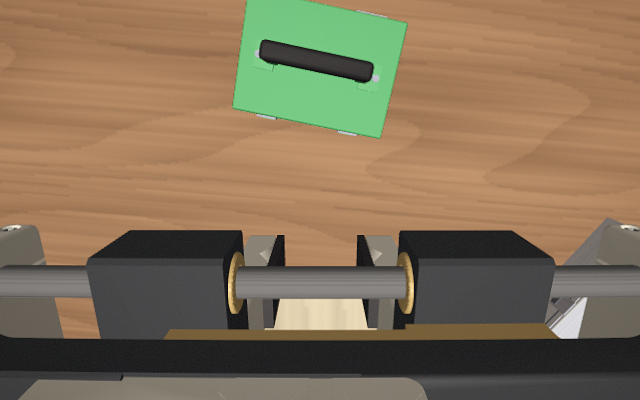

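The far lid edge puts the case centre about 63 mm past the mouth (at least 55 needed), and the near lid edge is at rack x = -6 against the panel fronts at -12. The end view matches the start: the empties at (304,182), (359,191) and (274,274) and the other things are in place, and the robot is clear.

Run:
```python
from h import *
print(ctrl.close_job(), ctrl.get_obs()['clock'])
```

```text
the job is handed in; nothing more can be done
the job is handed in; nothing more can be done
```

The loaded case is in the empty bay, and I handed the job in at about 27 s of the 72 s allowed.

**Weighing:** I lifted three of the four silver cases by their grips. The two near the rack read about 2.9 N and 2.5 N, so they are empty, and I set them back down in place. The third, at (0.433, 0.360), held steady at about 7.0 N, so it is the loaded one. I did not lift the fourth case, since the loaded one had already been found.

**Placing:** I set the loaded case down in the mouth of the bay and pushed it in with the tool tilted 20°, at about 3 N in the readings I took.

**Last checks:**
- **Depth in the bay:** the scene camera puts the case centre about 63 mm past the bay mouth, where 55 is needed. Its near edge is about 6 mm inside the panel fronts by that camera. The side camera's depth suggests more, but it saw the lid only in part. The scene camera sat about 6 mm off the others in x, so I measured against the rack in the same picture.
- **Everything else:** the three empty cases and the other things look unmoved in the end pictures, judged by eye. The gripper was clear of everything.

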